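# Open the steel print-tool chest by its pop-out T-handle

### The arm

A 7-joint arm with a two-finger parallel gripper is mounted at the origin on the work surface; the furniture and walls round the work are solid. World frame = base frame: x ahead of the robot, y to its left, z up, the work surface at z = 0. Lengths are in m, angles in rad, forces in N, time in s.
With the tool pointing down it reaches from about 0.35 to 0.9 m from the base axis. Payload 19.9 kg.
Tool frame: the origin (TCP) lies where the fingers leave the gripper's body, on its centre line; the fingertips stand 97 mm ahead of it and the grasp point (between the pads) lies bot.tcp_to_grasp ahead of it (bot.tcp_to_grasp is the distance from the TCP to the grasp point, in m); z points along the fingers, y is the line along which they close (so a half turn about z gives the same grasp; the last joint's range is limited). The gripper opens to 94 mm and grips with 3 to 60 N. Pads are 16 mm wide; open, the fingers measure 119 mm over their backs; the gripper's body (75 mm by 177 mm) begins 78 mm behind the grasp point.
Start: joints at [1.167, 0.417, -0.01, 1.614, 0.005, 1.111, -0.053], TCP at [0.221, -0.585, 0.303] pointing down, gripper open.
Joint ranges: [-2.81, 2.81], [-0.39, 2.02], [-1.27, 1.25], [0.06, 2.57], [-1.19, 4.33], [0.19, 2], [-2.82, 2.82]. Speed limits (rad/s): [1.89, 1.89, 2.39, 2.39, 3.01, 3.01, 3.01].

### API

Orientations are given as a rotation vector (axis times angle).
In Python, from plant import bot gives the robot as it stands.
- The arm moves only by the tool arm_command, never from a script. Its argument "moves" is a list of rows, each an object with "dp": the shift along the world's x, y, z in units of 50 mm (1.0 is 50 mm), a list of three; "twist": the turn about the world's z in rad. A call has 1 to 8 rows; each row shifts and turns the commanded pose from where the row before left it; what a row does not reach is not made up. A row lasts 1/10 s, in which the tool goes at most 50 mm and 8.59 degrees, less where a joint would pass 70% of its speed; a pose out of reach is approached as far as the arm can. A call is refused whole if a number of a shift passes 1 or a number of a turn 0.15, either way. A call with a gripper value outside its range is refused whole. "claw" is the finger opening in mm, from 0 to 94, set as the call begins (left out, the last holds). The fingers move at their own pace and stop on an object; the grip force is fixed at half the most. Time passes only in rows, so rows that do not move let the fingers close. It gives the time, the measured TCP pose, the force, the opening and the grip force at its end, in the units of the state.
- bot.state(): the state, without advancing time (a new reading comes with each control period).
- bot.get_image(name): name is "scene" or "top"; returns the picture (400x640x3 uint8, red, green, blue); there is no depth.
- bot.camera_model(name): a dict with "fx", "fy", "cx", "cy" (pixels), "dist_coeffs" ([k1, k2, p1, p2, k3] as OpenCV has them; the pictures are not rectified), "xyz" and "attitude" of the camera in the world. Camera axes: x right, y up, looking along -z (the intrinsics and any distortion apply to the point x, -y, -z); pixel columns grow to the right and rows downward; lengths in m; the calibration is good to about 2 mm. A picture is of the moment at which its call begins. camera_model takes no time and is no camera call.
- bot.hand_in(): hands the job in; it is judged then, once.
Trained networks look in the newest picture that a camera, given by its name, has taken for a name from the list of things; names that differ only in an ending like _2 or _b are one class to them, and where a whole thing is asked for, a point or a joint stands for the part that bears it (a point fixed in the world has none). Each returns a list of dicts, best first, with "confidence" (0 to 1); they miss things now and then, are a little off and sometimes report something else, mostly with a low value. They report only what shows in the picture. A call takes as long as a camera call.
- bot.recognise(camera, query): "at" ([column, row] as shares, 0 to 1, of the picture: columns of its width, rows of its height, amid what is visible of it).
- bot.outline_of(camera, query): "pixels" (400x640 bool, what is visible of it) and "at" ([column, row] as shares, 0 to 1, of the picture: columns of its width, rows of its height, amid what is visible of it).
The state is a dict: "clock": time; "q": joint angles; "qd": joint speeds; "effort": joint torques, N m; "ee_pos": TCP position; "tool_rot": TCP orientation; "wrist_force": force on the tool from outside, world axes, zero at the start; "moment": the same for the moment, N m; "grip_width": finger opening in m; "finger_force": force on a finger pad.
Only numpy, scipy, OpenCV 4.12 (cv2) and the standard library are available. Lean on these libraries where they do the work, as an engineer would, in place of code of your own. Each camera call takes 0.05 s, during which the arm holds its last target. There are 200 camera calls.

### The job

Open the low grey steel chest: press the round release button in the lid just until the T-handle beside it pops up, then turn the T-handle clockwise (seen from above) until it comes gently up against its stop, without forcing the latch. Then lift the lid by the handle until its front edge stands at least 110 mm above the box and let go, so that it stays open; leave the things standing round the chest where they are.

Things in the scene. Friction and masses are not known exactly. Their poses are not given: they have to be found in the camera images.
- chest: Grey sheet-steel chest, 240 (its x) x 260 (its y) x 110 mm high, fixed. Origin: centre of its underside (4 mm above the table); +x from front edge to hinge edge, turned up to 0.3 rad, z up. Lid hinged on the far top edge. In its frame the upright handle axis is at x -55, y 0, the button at x -55, y -55 mm; the steel plate round both (116 x 112 mm) is the highest flat surface, z = 110 mm.
- t_bar_mid (a point): Centre of the black T-handle's bar: 76 long (this point's x, at the start the chest's x) x 14 wide x 14 mm high. Stowed it lies in a slot of the lid, its top 2 mm above the plate, and cannot turn. Popped out it stands 26 mm higher (underside 14 mm above the plate) on a 12 mm shaft and can be pinched across its width.
- handle_pop (a joint): How far the T-handle has popped out, m: 0 stowed, 0.026 out. A catch holds it in; a spring of 5 to 8 N lifts it when the catch is freed by the button. It does not go back in unless the button is pressed.
- handle_turn (a joint): Turn of the T-handle, rad: 0 stowed, growing clockwise seen from above. Light drag of 0.08 N m up to a firm hidden stop that lies anywhere from 0.55 to 1.45 rad (set differently on each chest); the lid comes free only in about the last 0.05 rad before the stop. The handle stays where it is left.
- release_button: Plain steel push button, 22 mm in diameter. Origin: centre of its top face, which stands 10 mm above the plate at rest; z up. Travel 6 mm straight down, spring 2 N rising to 5 N, firm bottom; the catch lets go after about 4 mm. It takes no more than 30 N.
- lid (a joint): Opening of the lid, rad: 0 shut, growing as the front edge rises. A stiff hinge holds it at any angle; it takes about 6 to 10 N at the handle to lift. Its front edge is 244 mm from the hinge line.
- lid_hinge (a point): Middle of the lid's hinge line, at the chest's x = 120, y = 0, z = 95 mm; the line runs along the chest's y. The handle axis is 175 mm from it.
- latch_tongue: Steel latch tongue on the handle axis, out of sight under the lid; it turns with the handle and hooks under a keeper in the box. The stop acts on it 20 mm from the axis. It takes at most 15 N: about 0.35 N m at the handle in all, and no prying of the lid while latched. Origin on the handle axis, 95 mm below the lid's underside.
- dye_pot: Low round glass pot with dye, 82 mm across, 54 high, standing left of the chest; bystander. Origin: centre of its underside.
- ink_pot: Screw-lid ink pot, 44 mm across, 51 high, standing right of the chest; bystander. Origin: centre of its underside.

How it is judged:
By the outcome, as a careful person would: the job done as asked, in the order asked, and still so for the second after the job is handed in, with the robot touching nothing.
It also fails if it takes over 72 s, if anything falls off the work surface, if the arm or the gripper's body presses on something with over 40 N, if the wrist force passes 120 N, or if a joint passes its speed limit or range.

## Working session

There is one attempt and no reset: what is moved stays moved. The work goes in short steps, Python scripts to look and compute and a tool call to move; the robot and the scene stay as the last step left them, time stands still between calls to the robot, and variables do not carry over. Pictures are saved under pics/ and viewed, at most 10 in all, crops included, and the job is handed in when it is done.

Besides the shell and the picture viewer there is one more tool, called after "Request:" by a JSON object that holds its "api" and its "payload". arm_command: Moves the arm, as the interface text tells. Its arguments: {"type":"object","properties":{"moves":{"type":"array","items":{"type":"object","properties":{"dp":{"type":"array","items":{"type":"number"}},"twist":{"type":"number"}}}},"claw":{"type":"number"}},"required":["moves"]}

```bash
ls; mkdir -p pics
cat > h.py <<'E'
import numpy as np, cv2
from scipy.spatial.transform import Rotation as R
from plant import bot
def cam(n):
    m=bot.camera_model(n); K=np.array([[m['fx'],0,m['cx']],[0,m['fy'],m['cy']],[0,0,1.]])
    a=np.array(m['attitude'],float)
    Rm=R.from_rotvec(a).as_matrix() if a.size==3 else a.reshape(3,3)
    return K,np.array(m['dist_coeffs'],float),Rm@np.diag([1,-1,-1.]),np.array(m['xyz'],float)
def ray(n,uv):
    K,d,Rc,c=cam(n); p=cv2.undistortPoints(np.array(uv,float).reshape(-1,1,2),K,d)[:,0]
    return (Rc@np.c_[p,np.ones(len(p))].T).T,c
def atz(n,uv,z):
    r,c=ray(n,uv); return c+r*((z-c[2])/r[:,2])[:,None]
def proj(n,P):
    K,d,Rc,c=cam(n); rv=cv2.Rodrigues(Rc.T)[0]
    return cv2.projectPoints(np.array(P,float).reshape(-1,1,3),rv,-Rc.T@c,K,d)[0][:,0]
def save(n,name):
    im=bot.get_image(n); cv2.imwrite('pics/'+name,im[:,:,::-1]); return im
E
python3 - <<'E'
from h import *
np.set_printoptions(precision=4,suppress=True)
print(bot.tcp_to_grasp,bot.state())
for n in('scene','top'):
    print(bot.camera_model(n)); save(n,n+'0.png')
    for q,z in(('release_button',.124),('t_bar_mid',.116),('dye_pot',.03),('ink_pot',.03),('chest',.114)):
        for r in bot.recognise(n,q)[:2]:
            uv=np.array(r['at'])*[640,400]; print(n,q,r['confidence'],uv,atz(n,[uv],z)[0])
E
```

```text
pics
0.0784 {'clock': 0.0, 'q': array([ 1.1675,  0.418 , -0.0103,  1.6142,  0.0047,  1.1107, -0.053 ]), 'qd': array([-0.0008,  0.0002,  0.0017, -0.0011, -0.0005,  0.0013,  0.0016]), 'effort': array([ -0.0004, -85.1242,   0.6384, -42.5999,  -0.0488,   0.0185,
         0.    ]), 'ee_pos': array([ 0.2211, -0.5843,  0.302 ]), 'tool_rot': array([-3.0892, -0.565 ,  0.0005]), 'wrist_force': array([-0.0081, -0.1869,  0.3168]), 'moment': array([-0.0262, -0.0142,  0.0287]), 'finger_force': 0.0, 'grip_width': 0.09394760277433692}
{'fx': 400.9065619992099, 'fy': 400.9065619992099, 'cx': 319.26124383157213, 'cy': 201.88091096627824, 'dist_coeffs': array([-0.0843,  0.    ,  0.    ,  0.    ,  0.    ]), 'xyz': array([0.2526, 0.4865, 0.6836]), 'attitude': array([ 0.3167, -1.0334, -2.3516])}
scene dye_pot 0.88 [289.472 255.12 ] [0.6111 0.0728 0.03  ]
scene ink_pot 0.55 [354.816 204.68 ] [ 0.5783 -0.1399  0.03  ]
scene ink_pot 0.42 [401.472 163.4  ] [ 0.5586 -0.353   0.03  ]
scene chest 0.88 [353.792 206.   ] [ 0.5361 -0.0547  0.114 ]
{'fx': 453.6361847324674, 'fy': 453.6361847324674, 'cx': 321.8712098143636, 'cy': 202.97524230052997, 'dist_coeffs': array([-0.1262,  0.    ,  0.    ,  0.    ,  0.    ]), 'xyz': array([ 0.548 , -0.0419,  1.0404]), 'attitude': array([ 0.0723, -0.0648, -1.5558])}
top release_button 0.38 [385.984 265.2  ] [ 0.5044 -0.1677  0.124 ]
top t_bar_mid 0.53 [358.208 261.12 ] [ 0.5117 -0.1122  0.116 ]
top dye_pot 0.56 [268.48 216.2 ] [0.6052 0.0825 0.03  ]
top ink_pot 0.55 [449.6  234.92] [ 0.5685 -0.324   0.03  ]
top chest 0.81 [359.872 237.92 ] [ 0.5587 -0.1153  0.114 ]
```

View pics/top0.png

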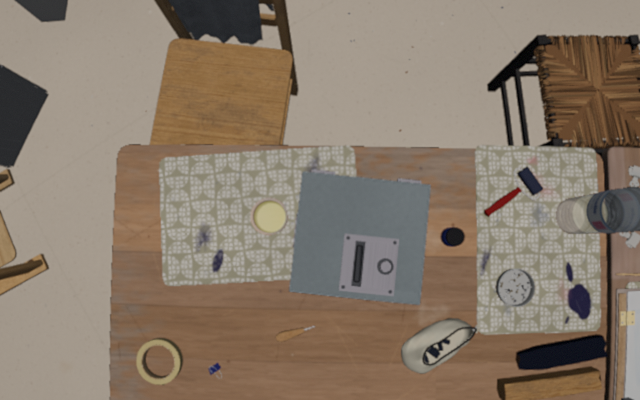

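View pics/scene0.png

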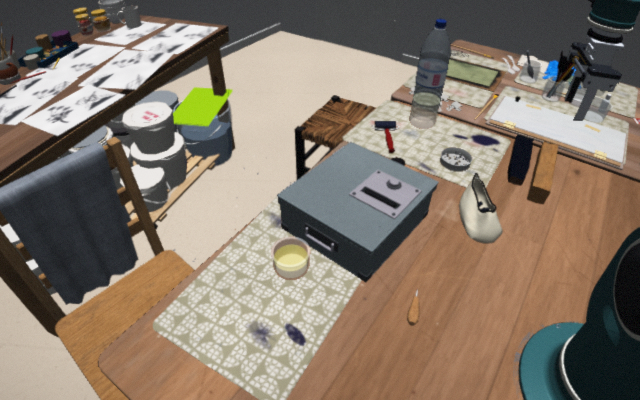

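Top view: chest corners near (305,172), (430,184), (420,303) and (291,293). T-bar at about (358,264), button at about (386,267). The dye pot is at (270,216) and the ink pot at (452,236). Next I fit the chest pose.

Run:
```python
from h import *
from scipy.optimize import least_squares
np.set_printoptions(precision=4,suppress=True)
px=np.array([[346,234],[398,239],[393,297],[341,292],[358,264],[386,267]],float)
# chest-frame: plate corners approx about unknown centre -> use bar, button, and lid corners
zc=.114-.0
def W(p,P):
    c,s=np.cos(p[2]),np.sin(p[2]); P=np.array(P); return np.c_[p[0]+c*P[:,0]-s*P[:,1],p[1]+s*P[:,0]+c*P[:,1],P[:,2]+.004]
P=[[-.055,0,.112],[-.055,-.055,.120],[.12,.13,.105],[.12,-.13,.105],[-.12,-.13,.105],[-.12,.13,.105]]
uv=np.array([[358,264],[386,267],[305,172],[430,184],[420,303],[291,293]],float)
f=lambda p:(proj('top',W(p,P))-uv).ravel()
s=least_squares(f,[.56,-.115,-.08],loss='soft_l1'); print(s.x,f(s.x).reshape(-1,2))
print(atz('top',px,.114), W(s.x,P))
for n in('top','scene'):
    im=cv2.imread(f'pics/{n}0.png')
    x0,y0,x1,y1=(280,160,440,310) if n=='top' else (270,130,450,280)
    k=4; c=cv2.resize(im[y0:y1,x0:x1],None,fx=k,fy=k,interpolation=cv2.INTER_CUBIC)
    for q in proj(n,W(s.x,P+[[-.093,0,.112],[-.017,0,.112]])): cv2.circle(c,tuple(int(v) for v in (q-[x0-.5,y0-.5])*k),4,(0,0,255),1)
    cv2.imwrite(f'pics/{n}c.png',c)
```

```text
[ 0.5605 -0.1188 -0.0928] [[ 0.9165  0.0829]
 [ 0.3615  0.0952]
 [-0.2163  0.796 ]
 [-0.9387  2.1174]
 [-1.5555 -0.9104]
 [ 0.9112 -4.1108]]
[[ 0.5664 -0.0869  0.114 ]
 [ 0.5574 -0.1934  0.114 ]
 [ 0.4396 -0.1839  0.114 ]
 [ 0.4488 -0.0781  0.114 ]
 [ 0.5057 -0.112   0.114 ]
 [ 0.5003 -0.1691  0.114 ]] [[ 0.5057 -0.1137  0.116 ]
 [ 0.5006 -0.1685  0.124 ]
 [ 0.692  -0.0005  0.109 ]
 [ 0.6679 -0.2594  0.109 ]
 [ 0.4289 -0.2371  0.109 ]
 [ 0.453   0.0218  0.109 ]]
```

View pics/topc.png

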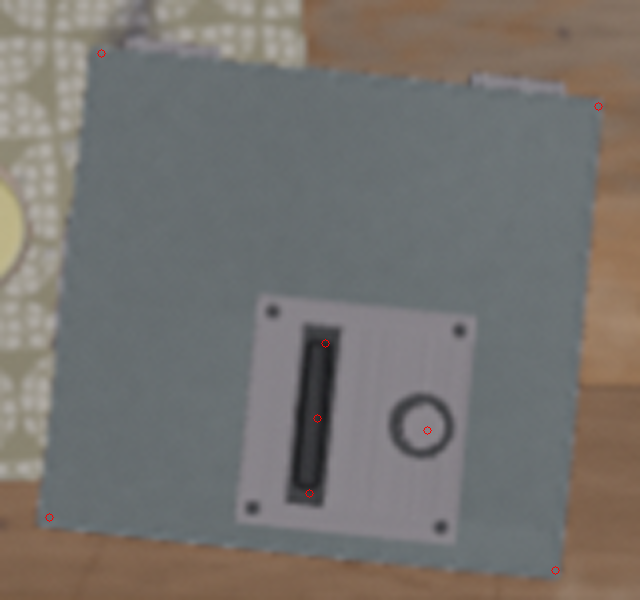

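View pics/scenec.png

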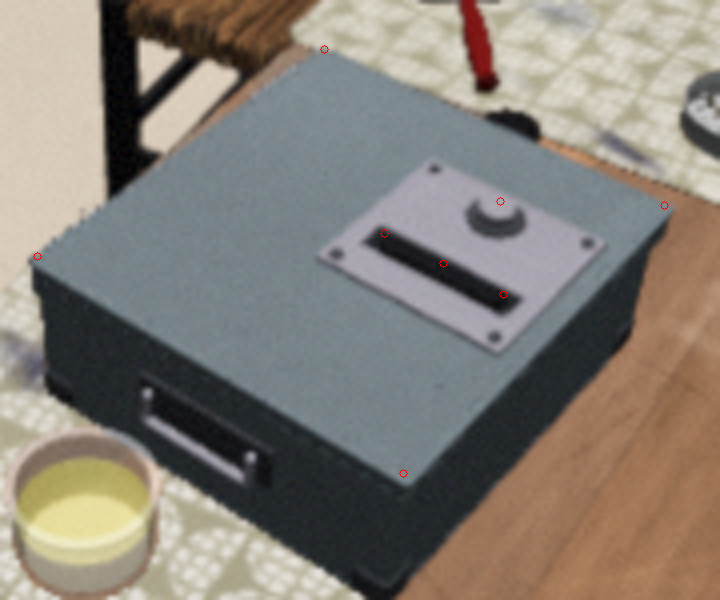

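The overlay nearly matches. I'll refit with the refined corners from both crops.

Run:
```python
from h import *
from scipy.optimize import least_squares
np.set_printoptions(precision=4,suppress=True)
def W(p,P):
    c,s=np.cos(p[2]),np.sin(p[2]); P=np.array(P); return np.c_[p[0]+c*P[:,0]-s*P[:,1],p[1]+s*P[:,0]+c*P[:,1],P[:,2]+.004]
def Pm(h): return [[-.055,0,.112],[-.055,-.055,.120],[.12,.13,h],[.12,-.13,h],[-.12,-.13,h],[-.12,.13,h]]
t=np.array([[314,415],[423,427],[92,50],[602,97],[563,578],[42,522]])/4+[279.5,159.5]
s_=np.array([[445,268],[498,199],[30,262],[322,47],[675,208],[405,490]])/4+[269.5,129.5]
for use in('t','s','ts'):
    f=lambda p:np.r_[(proj('top',W(p,Pm(p[3])))-t).ravel()*('t' in use),(proj('scene',W(p,Pm(p[3])))-s_).ravel()*('s' in use),(p[3]-.108)*300]
    r=least_squares(f,[.56,-.115,-.08,.107],loss='soft_l1',x_scale=.01); print(use,r.x);
    print(W(r.x,Pm(.1))[:2])
print(f(r.x)[:-1].reshape(-1,2))
for n in('top','scene'):
    for q,z in (('dye_pot',.027),('ink_pot',.025)):
        for o in bot.outline_of(n,q)[:1]:
            ys,xs=np.nonzero(o['pixels']); print(n,q,o['confidence'],len(xs),xs.mean(),ys.mean(),atz(n,[[xs.mean(),ys.mean()]],z)[0])
```

```text
t [ 0.5612 -0.1166 -0.0844  0.1178]
[[ 0.5064 -0.112   0.116 ]
 [ 0.5017 -0.1668  0.124 ]]
s [ 0.5581 -0.1138 -0.0874  0.1071]
[[ 0.5033 -0.109   0.116 ]
 [ 0.4985 -0.1638  0.124 ]]
ts [ 0.5602 -0.1162 -0.0861  0.1066]
[[ 0.5054 -0.1115  0.116 ]
 [ 0.5006 -0.1663  0.124 ]]
[[-0.1737  0.9872]
 [ 0.0345  0.8203]
 [ 0.575   1.1814]
 [-2.3322  1.9433]
 [-2.4646 -2.0528]
 [ 0.9362 -0.4342]
 [-0.789  -0.5138]
 [ 0.0472  1.2217]
 [ 1.2687 -0.9252]
 [-0.242   0.508 ]
 [-3.0345 -0.8621]
 [-0.0848 -3.7271]]
top dye_pot 0.75 1103 269.30190389845876 215.95104261106076 [0.606  0.0811 0.027 ]
scene dye_pot 0.92 1423 290.8594518622628 257.4624033731553 [0.6065 0.0743 0.027 ]
scene ink_pot 0.41 93 397.741935483871 160.4516129032258 [ 0.5753 -0.3656  0.025 ]
```

Request:
{"api": "arm_command", "payload": {"claw": 0, "moves": [{"dp": [0.31,0.46,0],"twist": 0.149},{"dp": [0.31,0.46,0],"twist": 0.149},{"dp": [0.31,0.46,0],"twist": 0.149},{"dp": [0.31,0.46,0],"twist": 0.149},{"dp": [0.31,0.46,0],"twist": 0.149},{"dp": [0.31,0.46,0],"twist": 0.149},{"dp": [0.31,0.46,0],"twist": 0.149},{"dp": [0.31,0.46,0],"twist": 0.149}]}}

```text
clock: 1.6
ee_pos: [0.3457, -0.3996, 0.3028]
tool_rot: [2.233, 2.209, -0.0]
wrist_force: [0.4, 0.3, 0.3]
grip_width: 0.0333
finger_force: 0.0
```

Request:
{"api": "arm_command", "payload": {"moves": [{"dp": [0.31,0.46,0],"twist": 0.149},{"dp": [0.31,0.46,0],"twist": 0.149},{"dp": [0.31,0.46,0],"twist": 0.149},{"dp": [0.31,0.46,0],"twist": 0.149},{"dp": [0.31,0.46,0],"twist": 0.149},{"dp": [0.31,0.46,0],"twist": 0.149},{"dp": [0.31,0.46,0],"twist": 0.149},{"dp": [0.31,0.46,0],"twist": 0.149}]}}

```text
clock: 2.4
ee_pos: [0.4697, -0.2156, 0.3028]
tool_rot: [0.608, 3.082, -0.001]
wrist_force: [0.5, 0.0, 0.0]
grip_width: 0.0008
finger_force: 0.0
```

```bash
cat >> h.py <<'E'
def yaw(v):
    m=R.from_rotvec(v).as_matrix(); return np.arctan2(m[1,0],m[0,0])
def st():
    s=bot.state(); print(round(s['clock'],2),'pos',s['ee_pos'].round(4),'yaw',round(yaw(s['tool_rot']),4),'F',s['wrist_force'].round(2),'M',s['moment'].round(3),'g',round(s['grip_width'],4),s['finger_force'],'q',s['q'].round(2)); return s
E
python3 -c "
from h import *
s=st()
print('to button',(np.array([.5006,-.1665,.229])-s['ee_pos'])/.05, 3.056-yaw(s['tool_rot'])%(2*np.pi))"
```

```text
2.4 pos [ 0.4697 -0.2156  0.3028] yaw 2.7518 F [0.55 0.05 0.02] M [-0.007 -0.132  0.03 ] g 0.0008 0.0 q [ 0.9   0.27 -0.62  1.86  0.18  1.06  1.39]
to button [ 0.61708023  0.9814847  -1.47649914] 0.3041530758190034
```

Request:
{"api": "arm_command", "payload": {"moves": [{"dp": [0.3,0.49,0],"twist": 0.14},{"dp": [0.3,0.49,0],"twist": 0.14},{"dp": [0,0,-0.5],"twist": 0},{"dp": [0,0,-0.5],"twist": 0},{"dp": [0,0,-0.36],"twist": 0},{"dp": [0,0,0],"twist": 0},{"dp": [0,0,0],"twist": 0}]}}

```text
clock: 3.1
ee_pos: [0.4994, -0.1675, 0.2352]
tool_rot: [0.182, 3.136, 0.0]
wrist_force: [0.4, 0.6, 0.5]
grip_width: 0.0006
finger_force: 0.0
```

```bash
python3 -c "
from h import *
s=st()
print('to button',(np.array([.5006,-.1665,.229])-s['ee_pos'])/.05, 3.056-yaw(s['tool_rot'])%(2*np.pi))
im=save('scene','s1.png'); t=save('top','t1.png')
a=cv2.resize(im[90:240,300:500],None,fx=3,fy=3,interpolation=2)
cv2.imwrite('pics/s1c.png',a[:,:,::-1])"
```

```text
3.1 pos [ 0.4994 -0.1675  0.2352] yaw 3.0259 F [0.43 0.65 0.46] M [ 0.063 -0.101 -0.031] g 0.0006 0.0 q [ 0.8   0.39 -0.65  1.91  0.29  0.94  1.46]
to button [ 0.0232723   0.01977581 -0.12332654] 0.03008187870560608
```

View pics/s1c.png

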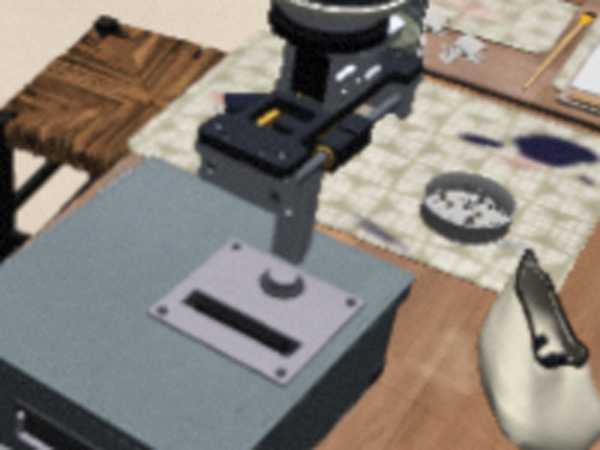

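The closed fingertips (crop about (290,262)) stand just above and slightly behind the button (282,275). I'll check that against the projection.

```bash
python3 -c "
from h import *
s=bot.state(); p=s['ee_pos']-[0,0,.097]
print('tip',(proj('scene',[p])-[300,90])*3,'btn',(proj('scene',[[.5006,-.1665,.124]])-[300,90])*3,'below tip',(proj('scene',[[p[0],p[1],.124]])-[300,90])*3)
a=R.from_rotvec(s['tool_rot']).as_matrix(); print(a)"
```

```text
tip [[286.76884522 255.25148071]] btn [[282.29822312 271.2802344 ]] below tip [[284.13097707 270.94174305]]
[[-9.93287902e-01  1.15660178e-01  1.36656119e-03]
 [ 1.15659361e-01  9.93288716e-01 -6.62373749e-04]
 [-1.43400007e-03 -4.99872238e-04 -9.99998847e-01]]
```

Request:
{"api": "arm_command", "payload": {"moves": [{"dp": [0.02,0.02,-0.1],"twist": 0.03},{"dp": [0,0,-0.08]},{"dp": [0,0,0]},{"dp": [0,0,0]}]}}

```text
invalid input
```

Request:
{"api": "arm_command", "payload": {"moves": [{"dp": [0,0,-0.04]},{"dp": [0,0,-0.04]},{"dp": [0,0,0]},{"dp": [0,0,0]}]}}

```text
invalid input
```

```bash
python3 -c "
from h import *
s=st()"
```

```text
3.2 pos [ 0.4997 -0.1676  0.2357] yaw 3.0257 F [0.25 0.29 0.67] M [ 0.053 -0.092 -0.016] g 0.0003 0.0 q [ 0.8   0.39 -0.66  1.91  0.29  0.94  1.46]
```

Request:
{"api": "arm_command", "payload": {"moves": [{"dp": [0.02,0.02,-0.1],"twist": 0.03},{"dp": [0,0,-0.08],"twist": 0},{"dp": [0,0,0],"twist": 0},{"dp": [0,0,0],"twist": 0}]}}

```text
clock: 3.6
ee_pos: [0.5002, -0.1665, 0.2256]
tool_rot: [-0.135, -3.139, 0.0]
wrist_force: [-0.0, 0.3, 0.7]
grip_width: 0.0003
finger_force: 0.0
```

Request:
{"api": "arm_command", "payload": {"moves": [{"dp": [0,0,-0.04],"twist": 0},{"dp": [0,0,0],"twist": 0},{"dp": [0,0,0],"twist": 0}]}}

```text
clock: 3.9
ee_pos: [0.5002, -0.1665, 0.2236]
tool_rot: [0.135, 3.139, -0.0]
wrist_force: [-0.5, -0.3, 1.0]
grip_width: 0.0005
finger_force: 0.0
```

Request:
{"api": "arm_command", "payload": {"moves": [{"dp": [0,0,-0.04],"twist": 0},{"dp": [0,0,0],"twist": 0},{"dp": [0,0,0],"twist": 0}]}}

```text
clock: 4.2
ee_pos: [0.5002, -0.1665, 0.2216]
tool_rot: [-0.135, -3.139, 0.0]
wrist_force: [0.5, 0.2, -0.6]
grip_width: 0.0006
finger_force: 0.0
```

```bash
python3 -c "
from h import *
s=st()"
```

```text
4.2 pos [ 0.5002 -0.1665  0.2216] yaw 3.0558 F [ 0.48  0.19 -0.56] M [ 0.065 -0.134 -0.002] g 0.0006 0.0 q [ 0.8   0.41 -0.65  1.92  0.31  0.91  1.48]
```

Request:
{"api": "arm_command", "payload": {"moves": [{"dp": [0,0,-0.04],"twist": 0},{"dp": [0,0,0],"twist": 0}]}}

```text
clock: 4.4
ee_pos: [0.5003, -0.1665, 0.2197]
tool_rot: [0.135, 3.139, -0.0]
wrist_force: [-2.1, 0.5, 4.5]
grip_width: 0.0006
finger_force: 2.7
```

Request:
{"api": "arm_command", "payload": {"moves": [{"dp": [0,0,-0.03],"twist": 0},{"dp": [0,0,0],"twist": 0}]}}

```text
clock: 4.6
ee_pos: [0.5003, -0.1665, 0.2183]
tool_rot: [0.135, 3.139, -0.0]
wrist_force: [-1.9, -0.1, 5.6]
grip_width: 0.0007
finger_force: 3.2
```

```bash
python3 -c "
from h import *
s=st()"
```

```text
4.6 pos [ 0.5003 -0.1665  0.2183] yaw 3.0558 F [-1.87 -0.08  5.64] M [0.151 0.346 0.022] g 0.0007 3.175942026427947 q [ 0.79  0.42 -0.65  1.92  0.32  0.91  1.47]
```

```bash
python3 -c "
from h import *
im=save('scene','s2.png').astype(int); o=cv2.imread('pics/s1.png')[:,:,::-1].astype(int)
for z in(.116,.142): print(proj('scene',[[.505,-.1115,z]]))
d=abs(im-o).sum(2)[170:215,360:410]; print((d>60).sum())"
```

```text
[[380.10836231 196.04895409]]
[[381.43187095 186.75958341]]
108
```

Request:
{"api": "arm_command", "payload": {"moves": [{"dp": [0,0,-0.02],"twist": 0},{"dp": [0,0,0],"twist": 0}]}}

```text
clock: 4.85
ee_pos: [0.5003, -0.1665, 0.2172]
tool_rot: [0.135, 3.138, -0.0]
wrist_force: [-0.7, 0.3, 4.0]
grip_width: 0.0006
finger_force: 2.0
```

```bash
python3 -c "
from h import *
s=st()
im=save('scene','s3.png').astype(int); o=cv2.imread('pics/s1.png')[:,:,::-1].astype(int)
d=abs(im-o).sum(2)[170:215,360:410]; print((d>60).sum())"
```

```text
4.85 pos [ 0.5003 -0.1665  0.2172] yaw 3.0558 F [-0.74  0.28  4.03] M [ 0.118  0.019 -0.027] g 0.0006 1.9757944592856802 q [ 0.79  0.42 -0.65  1.92  0.32  0.91  1.47]
524
```

```bash
python3 -c "
from h import *
im=cv2.imread('pics/s3.png'); cv2.imwrite('pics/s3c.png',cv2.resize(im[110:240,330:450],None,fx=4,fy=4,interpolation=2))"
```

```text
(no output)
```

View pics/s3c.png

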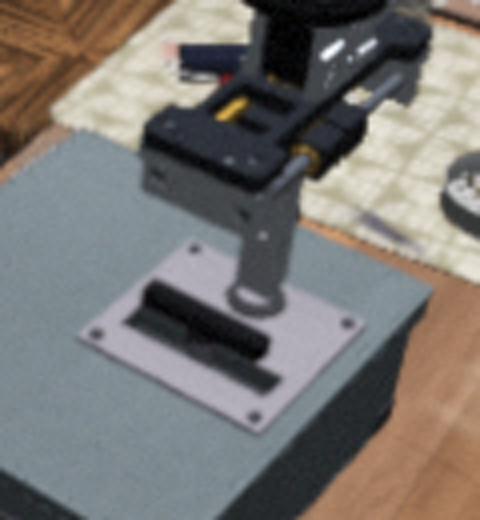

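The T-handle has popped up: in the crop the bar stands above its slot, from (150,290) to (265,345). Next I lift clear, open and go over the bar.

Request:
{"api": "arm_command", "payload": {"claw": 40, "moves": [{"dp": [0,0,0.4],"twist": 0},{"dp": [0,0,0.5],"twist": 0},{"dp": [0.05,0.55,0],"twist": 0},{"dp": [0.05,0.55,0],"twist": 0},{"dp": [0,0,0],"twist": 0},{"dp": [0,0,0],"twist": 0}]}}

```text
clock: 5.5
ee_pos: [0.5052, -0.1113, 0.262]
tool_rot: [-0.133, -3.139, 0.0]
wrist_force: [0.4, -0.4, -0.6]
grip_width: 0.0398
finger_force: 0.0
```

Run:
```python
from h import *
s=st()
for n in('top','scene'):
    im=save(n,n+'4.png')
    for r in bot.outline_of(n,'t_bar_mid')[:2]:
        m=r['pixels']; ys,xs=np.nonzero(m); 
        P=atz(n,np.c_[xs,ys],.142); w,v=np.linalg.eigh(np.cov(P[:,:2].T)); print(n,r['confidence'],m.sum(),P.mean(0),v[:,1],np.sqrt(w))
a=cv2.resize(cv2.imread('pics/top4.png')[220:310,320:420],None,fx=4,fy=4,interpolation=2)
b=cv2.resize(cv2.imread('pics/scene4.png')[130:220,340:440],None,fx=4,fy=4,interpolation=2)
cv2.imwrite('pics/ab4.png',np.hstack([a,b]))
```

```text
5.5 pos [ 0.5052 -0.1113  0.262 ] yaw 3.0568 F [ 0.36 -0.44 -0.61] M [ 0.041 -0.18  -0.002] g 0.0398 0.0 q [ 0.74  0.35 -0.7   1.9   0.27  0.99  1.41]
scene 0.73 303 [ 0.50173104 -0.10179777  0.142     ] [-0.98770037  0.15635849] [0.0091805  0.02041253]
scene 0.25 1357 [0.54591381 0.14597026 0.142     ] [-0.64601897  0.76332135] [0.01717889 0.024679  ]
```

View pics/ab4.png

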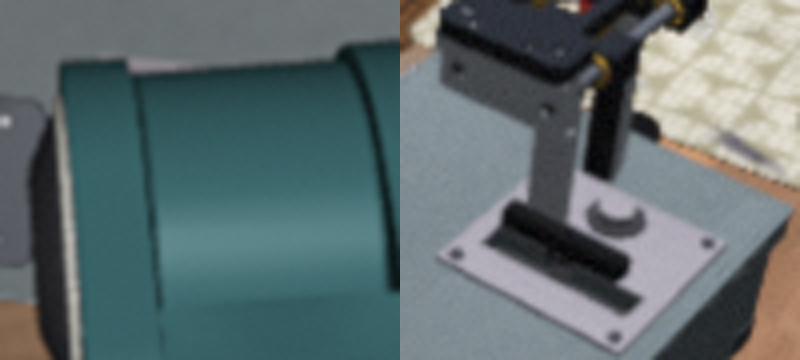

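The bar runs from (505,215) to (628,265) in the right-hand crop, centred where the projection puts it. I'll descend around it and close.

Request:
{"api": "arm_command", "payload": {"moves": [{"dp": [0,0,-0.3],"twist": 0},{"dp": [0,0,-0.3],"twist": 0},{"dp": [0,0,-0.26],"twist": 0},{"dp": [0,0,0],"twist": 0}]}}

```text
clock: 6.1
ee_pos: [0.5043, -0.1114, 0.2168]
tool_rot: [-0.134, -3.135, -0.002]
wrist_force: [-0.2, -0.2, 0.3]
grip_width: 0.0396
finger_force: 0.0
```

Request:
{"api": "arm_command", "payload": {"claw": 17, "moves": [{"dp": [0,0,0],"twist": 0},{"dp": [0,0,0],"twist": 0},{"dp": [0,0,0],"twist": 0},{"dp": [0,0,0],"twist": 0}]}}

```text
clock: 6.5
ee_pos: [0.5054, -0.1116, 0.2195]
tool_rot: [0.135, 3.138, -0.001]
wrist_force: [0.6, 0.8, 0.9]
grip_width: 0.0173
finger_force: 0.0
```

```bash
python3 -c "
from h import *
st()"
```

```text
6.5 pos [ 0.5054 -0.1116  0.2195] yaw 3.0557 F [0.62 0.85 0.87] M [ 0.028 -0.153 -0.016] g 0.0173 0.0 q [ 0.71  0.4  -0.67  1.94  0.32  0.9   1.36]
```

Request:
{"api": "arm_command", "payload": {"claw": 10, "moves": [{"dp": [0,0,0],"twist": 0},{"dp": [0,0,0],"twist": 0},{"dp": [0,0,0],"twist": 0}]}}

```text
clock: 6.8
ee_pos: [0.5053, -0.1115, 0.2193]
tool_rot: [0.135, 3.138, -0.0]
wrist_force: [0.5, 0.2, 3.5]
grip_width: 0.0137
finger_force: 30.0
```

```bash
python3 -c "
from h import *
st()"
```

```text
6.8 pos [ 0.5053 -0.1115  0.2193] yaw 3.0558 F [0.5  0.25 3.47] M [ 0.243 -0.041 -0.051] g 0.0137 29.99938130378723 q [ 0.71  0.41 -0.67  1.94  0.32  0.9   1.36]
```

Request:
{"api": "arm_command", "payload": {"moves": [{"dp": [0,0,0],"twist": -0.03},{"dp": [0,0,0],"twist": -0.03},{"dp": [0,0,0],"twist": -0.03},{"dp": [0,0,0],"twist": 0}]}}

```text
clock: 7.2
ee_pos: [0.5053, -0.1114, 0.2192]
tool_rot: [0.278, 3.129, -0.0]
wrist_force: [0.6, 1.5, 4.9]
grip_width: 0.0139
finger_force: 30.0
```

```bash
python3 -c "
from h import *
st()"
```

```text
7.2 pos [ 0.5053 -0.1114  0.2192] yaw 2.9641 F [0.6  1.52 4.94] M [ 0.29  -0.193  0.02 ] g 0.0139 30.00031292438507 q [ 0.7   0.4  -0.65  1.94  0.31  0.9   1.28]
```

Request:
{"api": "arm_command", "payload": {"moves": [{"dp": [0,0,0],"twist": -0.06},{"dp": [0,0,0],"twist": -0.06},{"dp": [0,0,0],"twist": -0.06},{"dp": [0,0,0],"twist": -0.06},{"dp": [0,0,0],"twist": -0.06},{"dp": [0,0,0],"twist": -0.06},{"dp": [0,0,0],"twist": -0.04},{"dp": [0,0,0],"twist": 0}]}}

```text
clock: 8.0
ee_pos: [0.5054, -0.1112, 0.2193]
tool_rot: [0.892, 3.012, 0.0]
wrist_force: [1.0, 2.4, 6.0]
grip_width: 0.0136
finger_force: 30.0
```

```bash
python3 -c "
from h import *
st()"
```

```text
8.0 pos [ 0.5054 -0.1112  0.2193] yaw 2.5655 F [1.01 2.36 5.98] M [ 0.65  -0.43  -0.013] g 0.0136 29.999141693115234 q [ 0.63  0.38 -0.57  1.94  0.26  0.89  0.92]
```

Request:
{"api": "arm_command", "payload": {"moves": [{"dp": [0,0,0],"twist": -0.015},{"dp": [0,0,0],"twist": -0.015},{"dp": [0,0,0],"twist": 0}]}}

```text
clock: 8.3
ee_pos: [0.5053, -0.1114, 0.2192]
tool_rot: [0.937, 2.998, 0.0]
wrist_force: [2.1, 3.1, 4.5]
grip_width: 0.014
finger_force: 30.0
```

```bash
python3 -c "
from h import *
st();
for i in range(4): bot.get_image('top');print(bot.state()['moment'])"
```

```text
8.3 pos [ 0.5053 -0.1114  0.2192] yaw 2.5355 F [2.08 3.11 4.52] M [ 0.961 -0.549  0.104] g 0.014 30.005283057689667 q [ 0.63  0.38 -0.56  1.94  0.26  0.89  0.89]
[ 0.98743396 -0.61303683  0.08027044]
[ 1.01158746 -0.67987971  0.05936064]
[ 1.01165296 -0.6669341   0.00547226]
[ 1.09528374 -0.62596862  0.08273484]
```

```bash
cat >> h.py <<'E'
def mz(n=4):
    v=[]
    for i in range(n):
        bot.get_image('top'); s=bot.state(); v.append(np.r_[s['wrist_force'],s['moment']])
    v=np.array(v); print(round(s['clock'],2),'yaw',round(yaw(s['tool_rot']),4),'F',v[:,:3].mean(0).round(2),'M',v[:,3:].mean(0).round(3),'+-',round(v[:,5].std()/n**.5,3),'g',round(s['grip_width']*1e3,2))
E
python3 -c "
from h import *
mz()"
```

```text
8.7 yaw 2.536 F [2.64 4.12 4.97] M [ 1.114 -0.719  0.054] +- 0.009 g 13.32
```

Request:
{"api": "arm_command", "payload": {"moves": [{"dp": [0.006,0.01,0],"twist": 0.005},{"dp": [0,0,0],"twist": 0}]}}

```text
clock: 8.9
ee_pos: [0.5054, -0.1112, 0.2191]
tool_rot: [-0.929, -3.001, 0.001]
wrist_force: [2.2, 2.6, 4.3]
grip_width: 0.0137
finger_force: 30.0
```

```bash
python3 -c "
from h import *
mz()"
```

```text
9.1 yaw 2.5406 F [1.31 2.41 5.39] M [ 0.637 -0.462 -0.034] +- 0.004 g 13.47
```

Request:
{"api": "arm_command", "payload": {"moves": [{"dp": [0,0,0],"twist": 0.01},{"dp": [0,0,0],"twist": 0}]}}

```text
clock: 9.3
ee_pos: [0.5055, -0.1111, 0.2191]
tool_rot: [-0.914, -3.006, 0.0]
wrist_force: [0.6, 2.3, 4.5]
grip_width: 0.0139
finger_force: 30.0
```

```bash
python3 -c "
from h import *
mz()"
```

```text
9.5 yaw 2.5507 F [0.74 1.2  4.53] M [ 0.473 -0.364 -0.062] +- 0.009 g 13.34
```

Request:
{"api": "arm_command", "payload": {"moves": [{"dp": [0,0,0],"twist": -0.02},{"dp": [0,0,0],"twist": -0.015},{"dp": [0,0,0],"twist": 0}]}}

```text
clock: 9.8
ee_pos: [0.5055, -0.111, 0.2191]
tool_rot: [0.968, 2.989, -0.0]
wrist_force: [1.2, 1.4, 4.6]
grip_width: 0.0137
finger_force: 30.0
```

```bash
python3 -c "
from h import *
mz()"
```

```text
10.0 yaw 2.5159 F [0.59 1.18 5.16] M [ 0.341 -0.306  0.06 ] +- 0.017 g 13.53
```

Request:
{"api": "arm_command", "payload": {"claw": 13.5, "moves": [{"dp": [0,0,0],"twist": 0},{"dp": [0,0,0],"twist": 0}]}}

```text
clock: 10.2
ee_pos: [0.5055, -0.111, 0.2191]
tool_rot: [0.967, 2.989, -0.0]
wrist_force: [0.8, 1.4, 5.5]
grip_width: 0.0137
finger_force: 15.5
```

Request:
{"api": "arm_command", "payload": {"claw": 14.2, "moves": [{"dp": [0,0,0],"twist": 0},{"dp": [0,0,0],"twist": 0}]}}

```text
clock: 10.4
ee_pos: [0.5054, -0.1111, 0.2189]
tool_rot: [-0.967, -2.989, 0.0]
wrist_force: [1.8, 0.4, 0.5]
grip_width: 0.0142
finger_force: 0.7
```

Request:
{"api": "arm_command", "payload": {"claw": 15, "moves": [{"dp": [0,0,0],"twist": 0},{"dp": [0,0,0],"twist": 0}]}}

```text
clock: 10.6
ee_pos: [0.5053, -0.1112, 0.2189]
tool_rot: [-0.967, -2.988, 0.001]
wrist_force: [0.0, 0.4, 0.3]
grip_width: 0.0151
finger_force: 0.0
```

```bash
python3 -c "
from h import *
mz();print(bot.state()['finger_force'])"
```

```text
10.8 yaw 2.5157 F [ 0.26 -0.03 -0.27] M [-0.017 -0.097  0.012] +- 0.008 g 14.84
0.0
```

Request:
{"api": "arm_command", "payload": {"claw": 14.2, "moves": [{"dp": [0,0,0],"twist": 0},{"dp": [0,0,0],"twist": -0.015},{"dp": [0,0,0],"twist": -0.015},{"dp": [0,0,0],"twist": 0}]}}

```text
clock: 11.2
ee_pos: [0.5055, -0.111, 0.2191]
tool_rot: [-1.013, -2.974, 0.0]
wrist_force: [0.9, 0.9, -1.1]
grip_width: 0.0142
finger_force: 2.5
```

```bash
python3 -c "
from h import *
mz();print(bot.state()['finger_force'])"
```

```text
11.4 yaw 2.486 F [-0.01  0.95 -0.29] M [ 0.233 -0.126  0.056] +- 0.016 g 14.41
2.3281266912817955
```

Request:
{"api": "arm_command", "payload": {"moves": [{"dp": [0,0,0],"twist": -0.015},{"dp": [0,0,0],"twist": -0.015},{"dp": [0,0,0],"twist": 0}]}}

```text
clock: 11.7
ee_pos: [0.5055, -0.111, 0.2191]
tool_rot: [-1.058, -2.958, 0.0]
wrist_force: [0.8, 1.0, -0.8]
grip_width: 0.0145
finger_force: 2.7
```

```bash
python3 -c "
from h import *
mz();print(bot.state()['finger_force'])"
```

```text
11.9 yaw 2.4559 F [ 0.04  1.72 -0.91] M [ 0.312 -0.123  0.077] +- 0.006 g 14.14
2.5677141174674034
```

Request:
{"api": "arm_command", "payload": {"moves": [{"dp": [0,0,0],"twist": -0.02},{"dp": [0,0,0],"twist": -0.015},{"dp": [0,0,0],"twist": 0}]}}

```text
clock: 12.2
ee_pos: [0.5055, -0.111, 0.2191]
tool_rot: [-1.109, -2.939, 0.0]
wrist_force: [0.5, 1.7, -0.7]
grip_width: 0.0142
finger_force: 2.7
```

```bash
python3 -c "
from h import *
mz();print(bot.state()['finger_force'])"
```

```text
12.4 yaw 2.4209 F [ 0.07  1.68 -0.97] M [ 0.435 -0.146  0.049] +- 0.009 g 14.33
2.5470200926065445
```

Request:
{"api": "arm_command", "payload": {"moves": [{"dp": [0,0,0],"twist": -0.02},{"dp": [0,0,0],"twist": -0.02},{"dp": [0,0,0],"twist": 0}]}}

```text
clock: 12.7
ee_pos: [0.5055, -0.111, 0.2191]
tool_rot: [-1.168, -2.916, 0.0]
wrist_force: [0.2, 2.3, -0.0]
grip_width: 0.0143
finger_force: 2.6
```

Request:
{"api": "arm_command", "payload": {"moves": [{"dp": [0,0,0],"twist": -0.02},{"dp": [0,0,0],"twist": -0.02},{"dp": [0,0,0],"twist": 0}]}}

```text
clock: 13.0
ee_pos: [0.5055, -0.111, 0.2191]
tool_rot: [1.226, 2.892, -0.0]
wrist_force: [0.1, 1.8, -1.5]
grip_width: 0.014
finger_force: 2.7
```

Request:
{"api": "arm_command", "payload": {"moves": [{"dp": [0,0,0],"twist": -0.02},{"dp": [0,0,0],"twist": -0.02},{"dp": [0,0,0],"twist": 0}]}}

```text
clock: 13.3
ee_pos: [0.5056, -0.111, 0.2192]
tool_rot: [1.284, 2.867, -0.0]
wrist_force: [0.2, 3.0, -1.0]
grip_width: 0.0143
finger_force: 2.8
```

Request:
{"api": "arm_command", "payload": {"moves": [{"dp": [0,0.006,0],"twist": -0.02},{"dp": [0,0,0],"twist": -0.02},{"dp": [0,0,0],"twist": 0}]}}

```text
clock: 13.6
ee_pos: [0.5055, -0.1108, 0.2192]
tool_rot: [1.341, 2.841, -0.0]
wrist_force: [0.6, 2.3, -2.0]
grip_width: 0.0141
finger_force: 2.8
```

Request:
{"api": "arm_command", "payload": {"moves": [{"dp": [0,0.006,0],"twist": -0.02},{"dp": [0,0,0],"twist": -0.02},{"dp": [0,0,0],"twist": 0}]}}

```text
clock: 13.9
ee_pos: [0.5056, -0.1106, 0.2191]
tool_rot: [1.398, 2.813, -0.0]
wrist_force: [1.4, -0.9, -2.5]
grip_width: 0.0145
finger_force: 3.0
```

Request:
{"api": "arm_command", "payload": {"moves": [{"dp": [0,0,0],"twist": -0.02},{"dp": [0,0,0],"twist": -0.02},{"dp": [0,0,0],"twist": 0}]}}

```text
clock: 14.2
ee_pos: [0.5055, -0.1105, 0.2191]
tool_rot: [1.454, 2.785, -0.0]
wrist_force: [1.3, -1.2, -1.8]
grip_width: 0.0141
finger_force: 3.1
```

Request:
{"api": "arm_command", "payload": {"moves": [{"dp": [0,0,0],"twist": -0.02},{"dp": [0,0,0],"twist": -0.02},{"dp": [0,0,0],"twist": 0}]}}

```text
clock: 14.5
ee_pos: [0.5056, -0.1105, 0.2191]
tool_rot: [1.509, 2.755, -0.0]
wrist_force: [2.2, 0.1, -2.1]
grip_width: 0.0142
finger_force: 3.1
```

Request:
{"api": "arm_command", "payload": {"moves": [{"dp": [0,0,0],"twist": -0.02},{"dp": [0,0,0],"twist": -0.02},{"dp": [0,0,0],"twist": 0}]}}

```text
clock: 14.8
ee_pos: [0.5056, -0.1104, 0.2191]
tool_rot: [1.564, 2.725, -0.0]
wrist_force: [2.1, -0.3, -1.7]
grip_width: 0.0142
finger_force: 3.3
```

Request:
{"api": "arm_command", "payload": {"moves": [{"dp": [0.006,0,0],"twist": -0.02},{"dp": [0,0,0],"twist": -0.02},{"dp": [0,0,0],"twist": 0}]}}

```text
clock: 15.1
ee_pos: [0.5058, -0.1104, 0.2191]
tool_rot: [-1.618, -2.693, 0.0]
wrist_force: [0.4, -1.2, -0.5]
grip_width: 0.0144
finger_force: 3.2
```

Request:
{"api": "arm_command", "payload": {"moves": [{"dp": [0,0,0],"twist": -0.02},{"dp": [0,0,0],"twist": -0.02},{"dp": [0,0,0],"twist": 0}]}}

```text
clock: 15.4
ee_pos: [0.5058, -0.1104, 0.2191]
tool_rot: [-1.671, -2.66, 0.0]
wrist_force: [0.8, -0.4, -1.2]
grip_width: 0.0147
finger_force: 3.2
```

Request:
{"api": "arm_command", "payload": {"moves": [{"dp": [0,0,0],"twist": -0.02},{"dp": [0,0,0],"twist": -0.02},{"dp": [0,0,0],"twist": 0}]}}

```text
clock: 15.7
ee_pos: [0.5058, -0.1104, 0.2191]
tool_rot: [-1.724, -2.626, 0.0]
wrist_force: [1.5, 0.8, -1.5]
grip_width: 0.0146
finger_force: 3.3
```

Request:
{"api": "arm_command", "payload": {"moves": [{"dp": [0,0,0],"twist": -0.02},{"dp": [0,0,0],"twist": -0.02},{"dp": [0,0,0],"twist": 0}]}}

```text
clock: 16.0
ee_pos: [0.5058, -0.1104, 0.2191]
tool_rot: [1.776, 2.591, -0.0]
wrist_force: [1.3, 0.2, -0.9]
grip_width: 0.014
finger_force: 3.3
```

Request:
{"api": "arm_command", "payload": {"moves": [{"dp": [0,0,0],"twist": -0.02},{"dp": [0,0,0],"twist": -0.02},{"dp": [0,0,0],"twist": 0}]}}

```text
clock: 16.3
ee_pos: [0.5058, -0.1104, 0.2191]
tool_rot: [-1.828, -2.555, 0.0]
wrist_force: [1.7, 0.4, -1.8]
grip_width: 0.0144
finger_force: 3.3
```

Request:
{"api": "arm_command", "payload": {"moves": [{"dp": [0,0,0],"twist": -0.02},{"dp": [0,0,0],"twist": -0.02},{"dp": [0,0,0],"twist": 0}]}}

```text
clock: 16.6
ee_pos: [0.5059, -0.1104, 0.2191]
tool_rot: [1.879, 2.518, -0.0]
wrist_force: [1.5, 1.3, -0.4]
grip_width: 0.014
finger_force: 3.3
```

Request:
{"api": "arm_command", "payload": {"moves": [{"dp": [0,0,0],"twist": -0.02},{"dp": [0,0,0],"twist": -0.02},{"dp": [0,0,0],"twist": 0}]}}

```text
clock: 16.9
ee_pos: [0.5059, -0.1104, 0.2191]
tool_rot: [1.929, 2.48, -0.0]
wrist_force: [1.8, 1.0, -1.6]
grip_width: 0.0141
finger_force: 3.4
```

Request:
{"api": "arm_command", "payload": {"moves": [{"dp": [0,0,0],"twist": -0.02},{"dp": [0,0,0],"twist": -0.02},{"dp": [0,0,0],"twist": 0}]}}

```text
clock: 17.2
ee_pos: [0.5059, -0.1104, 0.2191]
tool_rot: [1.978, 2.441, -0.0]
wrist_force: [2.2, 0.9, -1.8]
grip_width: 0.0141
finger_force: 3.4
```

Request:
{"api": "arm_command", "payload": {"moves": [{"dp": [0.006,0,0],"twist": -0.02},{"dp": [0,0,0],"twist": -0.02},{"dp": [0,0,0],"twist": 0}]}}

```text
clock: 17.5
ee_pos: [0.5061, -0.1104, 0.2191]
tool_rot: [-2.026, -2.401, 0.0]
wrist_force: [1.9, 0.3, -0.9]
grip_width: 0.0141
finger_force: 3.3
```

Request:
{"api": "arm_command", "payload": {"moves": [{"dp": [0,0,0],"twist": -0.02},{"dp": [0,0,0],"twist": -0.02},{"dp": [0,0,0],"twist": 0}]}}

```text
clock: 17.8
ee_pos: [0.5061, -0.1104, 0.2191]
tool_rot: [-2.074, -2.36, 0.0]
wrist_force: [0.9, 1.3, -1.0]
grip_width: 0.0143
finger_force: 3.3
```

Request:
{"api": "arm_command", "payload": {"moves": [{"dp": [0,0,0],"twist": -0.02},{"dp": [0,0,0],"twist": -0.015},{"dp": [0,0,0],"twist": 0}]}}

```text
clock: 18.1
ee_pos: [0.5061, -0.1104, 0.2191]
tool_rot: [2.114, 2.323, -0.0]
wrist_force: [1.3, 0.1, -1.0]
grip_width: 0.0143
finger_force: 3.4
```

```bash
python3 -c "
from h import *
mz();print(bot.state()['finger_force'])"
```

```text
18.3 yaw 1.6659 F [ 1.11  0.65 -1.21] M [ 0.151 -0.441  0.076] +- 0.003 g 14.14
3.30397792160511
```

Request:
{"api": "arm_command", "payload": {"moves": [{"dp": [0,0,0],"twist": -0.015},{"dp": [0,0,0],"twist": -0.01},{"dp": [0,0,0],"twist": 0}]}}

```text
clock: 18.6
ee_pos: [0.5061, -0.1104, 0.2191]
tool_rot: [-2.143, -2.297, 0.0]
wrist_force: [1.8, 1.1, -0.6]
grip_width: 0.014
finger_force: 3.6
```

```bash
python3 -c "
from h import *
mz();print(bot.state()['finger_force'])"
```

```text
18.8 yaw 1.6409 F [ 1.81  1.18 -1.27] M [ 0.16  -0.499  0.047] +- 0.016 g 14.25
3.503015711903572
```

Request:
{"api": "arm_command", "payload": {"moves": [{"dp": [0,0,0],"twist": -0.015},{"dp": [0,0,0],"twist": -0.01},{"dp": [0,0,0],"twist": 0}]}}

```text
clock: 19.1
ee_pos: [0.5062, -0.1104, 0.2191]
tool_rot: [2.171, 2.27, -0.0]
wrist_force: [1.7, 0.9, -2.1]
grip_width: 0.0145
finger_force: 4.6
```

```bash
python3 -c "
from h import *
mz();print(bot.state()['finger_force'])
im=bot.get_image('scene');cv2.imwrite('pics/s9.png',cv2.resize(im[110:230,330:450],None,fx=4,fy=4,interpolation=2)[:,:,::-1])"
```

```text
19.3 yaw 1.6159 F [ 2.09  0.69 -1.73] M [ 0.166 -0.645  0.07 ] +- 0.013 g 14.1
4.47737954556942
```

View pics/s9.png

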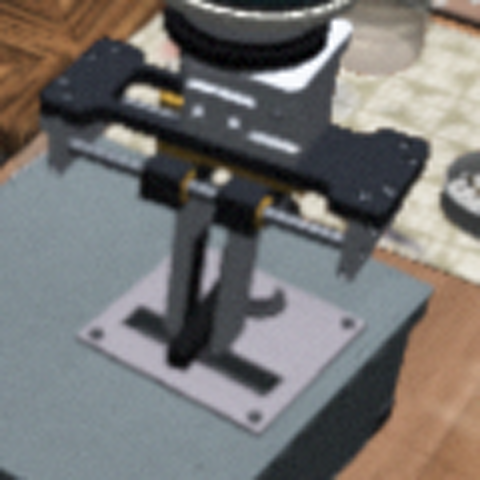

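The bar has turned with the fingers and now lies across its slot, near (200,340). The pad force is starting to rise at about 1.44 rad, so I take finer steps.

Request:
{"api": "arm_command", "payload": {"moves": [{"dp": [0,0,0],"twist": -0.015},{"dp": [0,0,0],"twist": 0},{"dp": [0,0,0],"twist": 0}]}}

```text
clock: 19.65
ee_pos: [0.5062, -0.1104, 0.2191]
tool_rot: [2.188, 2.254, 0.0]
wrist_force: [3.5, 0.5, -2.0]
grip_width: 0.0142
finger_force: 5.7
```

```bash
python3 -c "
from h import *
mz();print(bot.state()['finger_force'])"
```

```text
19.85 yaw 1.6009 F [ 3.1   0.56 -2.28] M [ 0.171 -0.909  0.139] +- 0.008 g 14.31
5.725779980421066
```

The tool has turned 1.455 rad and the torque has risen to about 0.14 N m, so the handle is gently at its stop. I'll relax, raise the grasp slightly and take a firm grip for the lift.

Request:
{"api": "arm_command", "payload": {"claw": 16, "moves": [{"dp": [0,0,0],"twist": 0.02},{"dp": [0,0,0.04],"twist": 0},{"dp": [0,0,0.04],"twist": 0},{"dp": [0,0,0],"twist": 0}]}}

```text
clock: 20.25
ee_pos: [0.5061, -0.1105, 0.2234]
tool_rot: [2.165, 2.276, -0.0]
wrist_force: [0.4, 0.2, 0.3]
grip_width: 0.016
finger_force: 0.0
```

Request:
{"api": "arm_command", "payload": {"claw": 13.8, "moves": [{"dp": [0,0,0],"twist": 0},{"dp": [0,0,0],"twist": 0},{"dp": [0,0,0],"twist": 0}]}}

```text
clock: 20.55
ee_pos: [0.5063, -0.1104, 0.2233]
tool_rot: [2.165, 2.276, 0.0]
wrist_force: [1.9, -0.4, 2.8]
grip_width: 0.0137
finger_force: 9.4
```

```bash
python3 -c "
from h import *
mz();print(bot.state()['finger_force'])"
```

```text
20.75 yaw 1.6209 F [ 2.13 -0.86  2.98] M [-0.172 -0.529  0.1  ] +- 0.016 g 14.11
9.463862478733063
```

Request:
{"api": "arm_command", "payload": {"claw": 10, "moves": [{"dp": [0.006,0,0],"twist": 0},{"dp": [0,0,0],"twist": 0},{"dp": [0,0,0],"twist": 0}]}}

```text
clock: 21.05
ee_pos: [0.5065, -0.1104, 0.2232]
tool_rot: [2.165, 2.276, -0.0]
wrist_force: [2.4, -1.3, 5.4]
grip_width: 0.0136
finger_force: 29.9
```

```bash
python3 -c "
from h import *
mz(3);print(bot.state()['finger_force'])"
```

```text
21.2 yaw 1.6208 F [ 1.64 -0.91  4.9 ] M [-0.228 -0.416  0.141] +- 0.031 g 13.49
29.94716227054596
```

Request:
{"api": "arm_command", "payload": {"moves": [{"dp": [0.005,0,0.02],"twist": 0},{"dp": [0.005,0,0.02],"twist": 0},{"dp": [0,0,0],"twist": 0}]}}

```text
clock: 21.5
ee_pos: [0.5066, -0.1103, 0.2247]
tool_rot: [-2.164, -2.276, 0.001]
wrist_force: [3.2, -0.0, -7.5]
grip_width: 0.0136
finger_force: 29.9
```

```bash
python3 -c "
from h import *
mz(3);st()"
```

```text
21.65 yaw 1.6208 F [ 2.6  -0.74 -8.56] M [-0.136 -0.61   0.132] +- 0.015 g 13.66
21.65 pos [ 0.5066 -0.1104  0.2248] yaw 1.6208 F [ 2.47 -0.24 -8.63] M [-0.138 -0.526  0.1  ] g 0.0137 29.943706691265106 q [ 0.48  0.35 -0.38  1.94  0.16  0.89  0.06]
```

Request:
{"api": "arm_command", "payload": {"moves": [{"dp": [0.01,0,0.02],"twist": 0},{"dp": [0,0,0],"twist": 0}]}}

```text
clock: 21.85
ee_pos: [0.507, -0.1104, 0.2259]
tool_rot: [-2.165, -2.275, 0.002]
wrist_force: [-1.1, -1.8, -7.9]
grip_width: 0.0135
finger_force: 29.9
```

```bash
python3 -c "
from h import *
mz(3);st()"
```

```text
22.0 yaw 1.6208 F [-1.79 -0.49 -7.61] M [-0.097  0.626  0.067] +- 0.008 g 13.69
22.0 pos [ 0.507  -0.1104  0.226 ] yaw 1.6208 F [-1.54 -0.63 -8.39] M [-0.069  0.695  0.047] g 0.0137 29.943234622478485 q [ 0.48  0.35 -0.38  1.94  0.16  0.89  0.06]
```

The force holds at about 8 N while the tool rises, so the lid is free. I'll follow the arc.

Request:
{"api": "arm_command", "payload": {"moves": [{"dp": [0.017,-0.0015,0.08],"twist": 0},{"dp": [0.02,-0.002,0.08],"twist": 0},{"dp": [0.02,-0.002,0.08],"twist": 0},{"dp": [0.025,-0.002,0.076],"twist": 0},{"dp": [0,0,0],"twist": 0}]}}

```text
clock: 22.5
ee_pos: [0.5116, -0.1108, 0.2426]
tool_rot: [2.165, 2.276, -0.0]
wrist_force: [-6.0, 0.4, 0.1]
grip_width: 0.0142
finger_force: 30.0
```

```bash
python3 -c "
from h import *
st()"
```

```text
22.5 pos [ 0.5116 -0.1108  0.2426] yaw 1.6208 F [-6.05  0.37  0.11] M [0.068 1.817 0.03 ] g 0.0142 29.986120406538248 q [ 0.48  0.33 -0.39  1.91  0.15  0.93  0.07]
```

Run:
```python
from h import *
im=bot.get_image('scene')[:,:,::-1].copy(); x0,y0=270,110
c=cv2.resize(im[y0:y0+150,x0:x0+190],None,fx=4,fy=4,interpolation=2)
def L(a,y,X=-.244):
    x=.12+X*np.cos(a); z=.099-X*np.sin(a)+.008; ch=[.5602,-.1162]; cs,s=np.cos(-.086),np.sin(-.086)
    return [ch[0]+cs*x-s*y,ch[1]+s*x+cs*y,z]
for a,col in((0,(0,0,255)),(.11,(0,255,0))):
    for y in(-.13,.13):
        q=proj('scene',[L(a,y)])[0]; print(a,y,q); cv2.circle(c,tuple(int(v) for v in (q-[x0,y0])*4),5,col,1)
cv2.imwrite('pics/s10.png',c)
```

```text
0 -0.13 [436.45635071 182.58444329]
0 0.13 [372.22623439 250.55499419]
0.11 -0.13 [438.25315056 173.04795779]
0.11 0.13 [372.94836244 240.65885984]
```

View pics/s10.png

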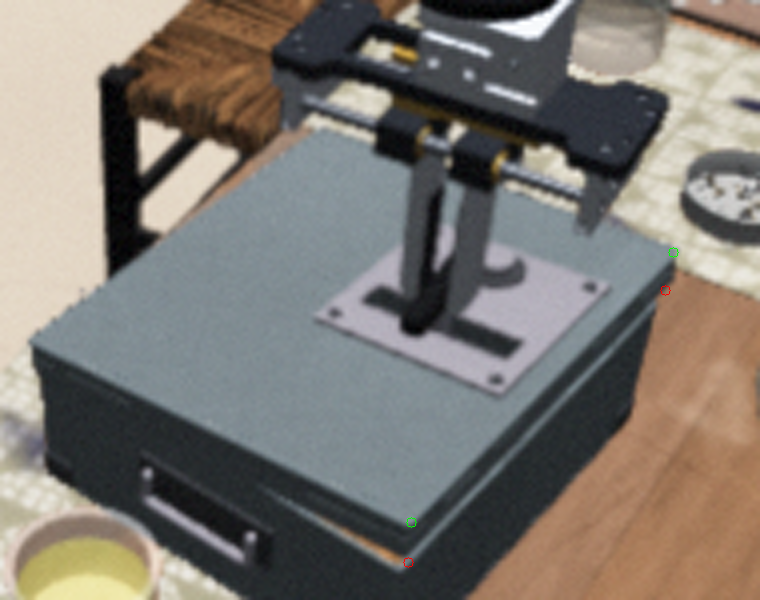

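The lid is opening: its corner sits on the green α=0.11 prediction at (411,522), with the gap visible below. I'll continue along the arc.

Request:
{"api": "arm_command", "payload": {"moves": [{"dp": [0.024,-0.002,0.076],"twist": 0},{"dp": [0.024,-0.002,0.076],"twist": 0},{"dp": [0.026,-0.002,0.075],"twist": 0},{"dp": [0.03,-0.003,0.074],"twist": 0},{"dp": [0,0,0],"twist": 0}]}}

```text
clock: 23.05
ee_pos: [0.5169, -0.1112, 0.2576]
tool_rot: [2.165, 2.276, -0.0]
wrist_force: [-6.0, 0.2, -1.9]
grip_width: 0.0149
finger_force: 30.0
```

```bash
python3 -c "
from h import *
st()"
```

```text
23.05 pos [ 0.5169 -0.1112  0.2576] yaw 1.6208 F [-6.05  0.22 -1.95] M [0.124 1.805 0.046] g 0.0149 29.993118279380724 q [ 0.48  0.32 -0.39  1.89  0.15  0.96  0.07]
```

Request:
{"api": "arm_command", "payload": {"moves": [{"dp": [0.033,-0.003,0.073],"twist": 0},{"dp": [0.034,-0.003,0.073],"twist": 0},{"dp": [0.035,-0.003,0.072],"twist": 0},{"dp": [0.037,-0.003,0.071],"twist": 0},{"dp": [0,0,0],"twist": 0}]}}

```text
clock: 23.55
ee_pos: [0.5236, -0.1118, 0.272]
tool_rot: [-2.165, -2.276, 0.001]
wrist_force: [-7.6, 0.8, -0.5]
grip_width: 0.0154
finger_force: 30.0
```

```bash
python3 -c "
from h import *
st()"
```

```text
23.55 pos [ 0.5236 -0.1118  0.272 ] yaw 1.6207 F [-7.64  0.81 -0.54] M [ 0.121  2.185 -0.029] g 0.0154 29.99430885538459 q [ 0.48  0.32 -0.39  1.86  0.14  1.    0.08]
```

Request:
{"api": "arm_command", "payload": {"moves": [{"dp": [0.037,-0.003,0.07],"twist": 0},{"dp": [0.038,-0.003,0.07],"twist": 0},{"dp": [0.039,-0.003,0.069],"twist": 0},{"dp": [0.041,-0.004,0.068],"twist": 0},{"dp": [0,0,0],"twist": 0}]}}

```text
clock: 24.05
ee_pos: [0.5313, -0.1125, 0.2858]
tool_rot: [-2.165, -2.276, 0.001]
wrist_force: [-8.3, 0.3, -0.2]
grip_width: 0.0161
finger_force: 29.9
```

```bash
python3 -c "
from h import *
st()"
```

```text
24.05 pos [ 0.5313 -0.1125  0.2858] yaw 1.6207 F [-8.3   0.32 -0.16] M [ 0.195  2.31  -0.015] g 0.0161 29.904498606920242 q [ 0.48  0.31 -0.39  1.83  0.14  1.03  0.08]
```

Request:
{"api": "arm_command", "payload": {"moves": [{"dp": [0.043,-0.004,0.067],"twist": 0},{"dp": [0.045,-0.004,0.066],"twist": 0},{"dp": [0.046,-0.004,0.065],"twist": 0},{"dp": [0.047,-0.004,0.064],"twist": 0},{"dp": [0,0,0],"twist": 0}]}}

```text
clock: 24.55
ee_pos: [0.5403, -0.1132, 0.299]
tool_rot: [-2.165, -2.276, 0.001]
wrist_force: [-9.7, 0.9, 1.1]
grip_width: 0.0167
finger_force: 29.9
```

```bash
python3 -c "
from h import *
st()"
```

```text
24.55 pos [ 0.5403 -0.1132  0.299 ] yaw 1.6207 F [-9.66  0.87  1.11] M [ 0.215  2.758 -0.084] g 0.0167 29.949984177947044 q [ 0.47  0.32 -0.39  1.79  0.14  1.06  0.08]
```

Request:
{"api": "arm_command", "payload": {"moves": [{"dp": [0.046,-0.004,0.064],"twist": 0},{"dp": [0.047,-0.004,0.063],"twist": 0},{"dp": [0.048,-0.004,0.062],"twist": 0},{"dp": [0.03,-0.003,0.04],"twist": 0},{"dp": [0,0,0],"twist": 0}]}}

```text
clock: 25.05
ee_pos: [0.5489, -0.114, 0.3104]
tool_rot: [-2.165, -2.276, 0.001]
wrist_force: [-8.8, 0.5, -0.7]
grip_width: 0.017
finger_force: 29.9
```

Run:
```python
from h import *
st()
im=bot.get_image('scene')[:,:,::-1].copy(); x0,y0=270,70
c=cv2.resize(im[y0:y0+190,x0:x0+190],None,fx=3.1,fy=3.1,interpolation=2)
def L(a,y,X=-.244):
    x=.12+X*np.cos(a); z=.099-X*np.sin(a)+.008; ch=[.5602,-.1162]; cs,s=np.cos(-.086),np.sin(-.086)
    return [ch[0]+cs*x-s*y,ch[1]+s*x+cs*y,z]
for a,col in((.468,(0,0,255)),(.55,(0,255,0))):
    for y in(-.13,.13):
        q=proj('scene',[L(a,y)])[0]; print(a,y,q); cv2.circle(c,tuple(int(v) for v in (q-[x0,y0])*3.1),5,col,1)
cv2.imwrite('pics/s11.png',c)
```

```text
25.05 pos [ 0.5489 -0.114   0.3104] yaw 1.6207 F [-8.83  0.53 -0.69] M [ 0.272  2.481 -0.032] g 0.017 29.91174705326557 q [ 0.47  0.32 -0.39  1.76  0.14  1.09  0.08]
0.468 -0.13 [435.55372465 137.4296395 ]
0.468 0.13 [365.62687112 201.44404149]
0.55 -0.13 [432.97753435 128.72670596]
0.55 0.13 [361.76149164 191.42358013]
```

View pics/s11.png

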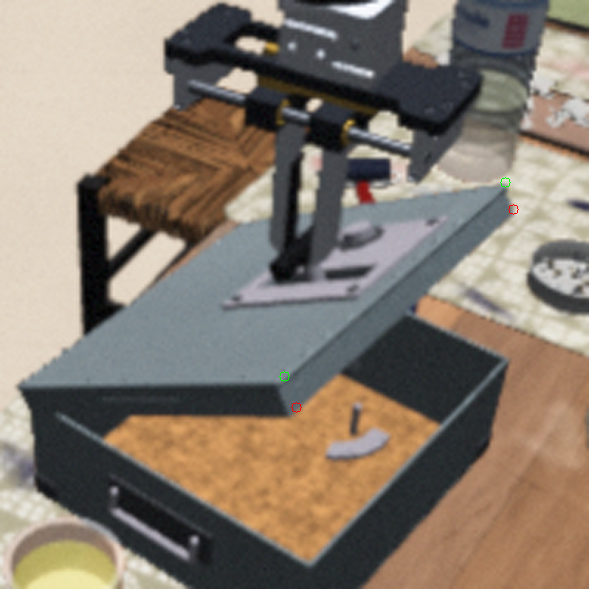

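The lid's front corner at (285,380) sits on the green α=0.55 mark, about 125 mm up. I'll release gently while rising, keeping the opening small near the sloping plate.

Request:
{"api": "arm_command", "payload": {"claw": 20, "moves": [{"dp": [0,0,0],"twist": 0},{"dp": [0,0,0.02],"twist": 0},{"dp": [0,0,0.02],"twist": 0},{"dp": [0,0,0],"twist": 0}]}}

```text
clock: 25.5
ee_pos: [0.5493, -0.1141, 0.3124]
tool_rot: [2.165, 2.276, 0.001]
wrist_force: [-3.3, -0.5, -0.7]
grip_width: 0.02
finger_force: 1.9
```

```bash
python3 -c "
from h import *
st()"
```

```text
25.5 pos [ 0.5493 -0.1141  0.3124] yaw 1.6208 F [-3.3  -0.53 -0.7 ] M [-0.006  0.868 -0.024] g 0.02 1.8848421424627304 q [ 0.47  0.32 -0.39  1.75  0.14  1.09  0.08]
```

Request:
{"api": "arm_command", "payload": {"claw": 24, "moves": [{"dp": [-0.01,0,0.04],"twist": 0},{"dp": [-0.01,0,0.06],"twist": 0},{"dp": [0,0,0.08],"twist": 0},{"dp": [0,0,0],"twist": 0}]}}

```text
clock: 25.9
ee_pos: [0.5484, -0.1141, 0.3217]
tool_rot: [2.164, 2.275, 0.001]
wrist_force: [0.6, 0.0, -0.0]
grip_width: 0.0243
finger_force: 0.0
```

```bash
python3 -c "
from h import *
st()"
```

```text
25.9 pos [ 0.5484 -0.1141  0.3217] yaw 1.6208 F [ 0.57  0.01 -0.05] M [-0.06  -0.07  -0.005] g 0.0243 0.0 q [ 0.47  0.31 -0.39  1.75  0.13  1.11  0.09]
```

Contact is gone. Now I retreat straight up.

Request:
{"api": "arm_command", "payload": {"moves": [{"dp": [0,0,0.2],"twist": 0},{"dp": [0,0,0.4],"twist": 0},{"dp": [0,0,0.4],"twist": 0},{"dp": [0,0,0.4],"twist": 0},{"dp": [-0.3,0,0.4],"twist": 0},{"dp": [-0.3,0,0],"twist": 0},{"dp": [0,0,0],"twist": 0},{"dp": [0,0,0],"twist": 0}]}}

```text
clock: 26.7
ee_pos: [0.5182, -0.1141, 0.4112]
tool_rot: [2.165, 2.276, 0.0]
wrist_force: [-0.3, 0.3, -0.2]
grip_width: 0.0238
finger_force: 0.0
```

Run:
```python
from h import *
st()
o=cv2.imread('pics/s11.png')
im=bot.get_image('scene')[:,:,::-1].copy(); cv2.imwrite('pics/final.png',im)
c=cv2.resize(im[70:260,270:460],None,fx=3.1,fy=3.1,interpolation=2)
# lid front-left corner patch: compare shift with held picture
t=o[385:435,225:320]; r=cv2.matchTemplate(c[365:465,200:345],t,cv2.TM_CCOEFF_NORMED); print(cv2.minMaxLoc(r),'expected loc (25,20)')
for q in('dye_pot','ink_pot'):
    for r in bot.recognise('scene',q)[:2]: print(q,r['confidence'],np.array(r['at'])*[640,400])
```

```text
26.7 pos [ 0.5182 -0.1141  0.4112] yaw 1.6206 F [-0.29  0.3  -0.18] M [-0.036 -0.117 -0.02 ] g 0.0238 0.0 q [ 0.51  0.18 -0.4   1.69  0.07  1.28  0.14]
(-0.3511931896209717, 0.9812297224998474, (0, 0), (25, 20)) expected loc (25,20)
dye_pot 0.72 [289.728 253.28 ]
```

The lid has stayed exactly where I let it go, the robot is clear, and the dye pot hasn't moved.

```bash
python3 -c "
from plant import bot
print(bot.hand_in())"
```

```text
the job is handed in; nothing more can be done
None
```

The chest is open and the job is handed in: the handle popped and was turned about 1.44 rad gently to its stop, and the lid stays open with its front edge about 125 mm up; the dye pot hadn't moved, but the ink pot didn't show in the last picture.

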